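# Lock the boiler cap of a garment steam station and pull out its stop knob

## Robot

A 6-joint arm with a two-finger parallel gripper is mounted at the origin on the work surface. World frame = base frame: x ahead of the robot, y to its left, z up, the work surface at z = 0. Lengths are in m, angles in rad, forces in N, time in s.
With the tool pointing down it reaches from about 0.3 to 1 m from the base axis. Payload 5.1 kg.
Tool frame: the origin (TCP) lies midway between the tips of the shut fingers; the grasp point (between the pads) lies 19 mm behind it; z points along the fingers, y is the line along which they close (so a half turn about z gives the same grasp; the last joint's range is limited). The gripper opens to 95 mm and grips with 3 to 60 N. Pads are 20 mm wide; open, the fingers measure 119 mm over their backs; the gripper's body (75 mm by 180 mm) begins 59 mm behind the grasp point.
Start: joints at [1.08, 0.124, 1.65, -0, 1.367, -0.083], TCP at [0.258, 0.597, 0.215] pointing down, gripper open.
Joint ranges: [-2.61, 2.61], [-1.02, 2.33], [0.03, 2.71], [-1.35, 4.49], [0.32, 2.68], [-2.91, 2.91]. Speed limits (rad/s): [2.57, 2.57, 3.14, 3.14, 3.14, 3.14].

## Interface

Orientations are given as [roll, pitch, yaw] about the fixed x, y, z axes, in that order (R = Rz(yaw) Ry(pitch) Rx(roll)).
In Python, from station import bot, capture gives the robot as it stands. Calls block until the motion is done:
- bot.reach(position, orientation): joint-space move of the TCP to a pose.
- bot.move_l(position, v=0.15, orientation=None): straight line of the TCP; orientation=None keeps the orientation; v is the mean speed in m/s.
- bot.movej(angles): joint-space move.
- bot.move_gripper(opening): finger opening in m; the grip force is fixed at half the most; returns when the fingers have stopped.
- bot.sleep(seconds).
- bot.solve_ik(position, orientation): joint angles nearest the present ones, or None.
- capture(name): name is "side" or "top"; returns a dict with "frame" (400x640x3 uint8, red, green, blue), "fx", "fy", "cx", "cy" (pixels), "rvec" (rotation vector, rad) and "tvec" (3), from world to camera coordinates, as OpenCV has them. Camera axes: x right, y down, z forward; pixel columns grow to the right and rows downward; lengths in m; the calibration is good to about 2 mm. A picture is of the moment at which its call begins. There is no depth.
A pose or a line that the arm cannot do raises bot.Unreachable and nothing moves.
- bot.job_done(): hands the job in; it is judged then, once.
Readings, each from a call of its own:
- bot.read_clock(): time.
- bot.read_joint_pos(): joint angles.
- bot.read_dq(): joint speeds.
- bot.read_tau(): joint torques, N m.
- bot.read_tcp_pos(): TCP position.
- bot.read_eef_rot(): TCP orientation.
- bot.read_contact_force(): force on the tool from outside, world axes, zero at the start.
- bot.read_ft_torque(): the same for the moment, N m.
- bot.read_gripper_width(): finger opening in m.
- bot.read_grasp_force(): force on a finger pad.
Only numpy, scipy, OpenCV 4.12 (cv2) and the standard library are available. Lean on these libraries where they do the work, as an engineer would, in place of code of your own. Each camera call takes 0.05 s, during which the arm holds its last target. There are 200 camera calls.

## Task

The filler cap of the steam station is only sitting loosely on its neck. Turn it until its two lugs line up with the slots, press it down against the sprung seal and twist it a quarter turn clockwise so that it locks and stays down; then pull the stop knob up to its stop, so the station is ready. Leave the thread cone, the tape roll and the pin dish where they are.

Things in the scene. Friction and masses are not known exactly. Their poses are not given: they have to be found in the camera images.
- station: Garment steam station, fixed to the table: white box 190 (x) x 290 (y) x 110 mm high. Origin under its centre, z up. On its top: the round steel filler neck (96 mm outside diameter, 38 mm tall, rim 148 mm above the table) at local (0, 65) mm, and the stop knob at local (0, -85) mm.
- neck (a point): Centre of the neck's mouth, level with the rim; axes as the station's. The mouth is 56 mm wide with an 8 mm thick lip. A flat sprung seal plate lies below it. Cap origin height measured from this point: -12 mm sitting loose, lugs on the lip; -15 mm lugs dropped into the slots, resting on the plate; -26 to -32 mm lugs below the lip, free to turn (-32 mm: bottom); -23 mm locked.
- slot (a point): Middle of one of the two slots in the lip, at rim height, 34 mm from the neck's axis along local +x; the other lies at -x. Each is 16 mm wide and reaches to 39 mm from the axis. From the slots the lugs, once pressed below the lip, can turn only clockwise seen from above.
- notch (a point): Rim height, 34 mm from the neck's axis along local -y; one of two hidden lock notches under the lip (the other is at +y), a quarter turn clockwise from the slots. Here, when let go, each lug springs up 3 mm into its notch and is locked. A fixed stop blocks turning more than about 0.04 rad past this.
- cap: Loose black filler cap, 150 g: round plug 54 mm in diameter, 38 mm tall, flat top. Two lugs along local +x and -x (tips 37 mm from the axis, 11 mm wide, 12 to 18 mm above the origin). Origin: centre of the plug's underside, z up. At the start its lugs lie on the lip at least 0.45 rad away from the slots, either way. It may be turned from there in either direction.
- cap_top (a point): Centre of the cap's flat top, 38 mm above the cap's origin. A grip bar stands on it, along the same line as the lugs (cap's local x): 50 long, 14 wide, 24 mm high. In the slots the spring pushes back with 4 N, growing 0.45 N per mm; let go there, the cap rises again; turned away from the slots it is trapped and friction keeps it where it is left.
- stop_knob (a joint): Upward travel of the stop knob in m: 0 pushed in (the start), 0.014 pulled out to its stop. A spring and friction resist with about 6 to 7 N; it stays out where it is left.
- knob_head (a point): Top centre of the stop knob's black round head, which is 34 mm in diameter and 19 mm thick (underside 3 mm above an aluminium collar 38 mm wide, 12 mm high, on the station's top). Head top is 144 mm above the table when pushed in; rises with the knob.
- spool: Bystander: upright orange thread cone, 58 mm wide, 98 mm high; origin under its centre.
- tape_roll: Bystander: rolled white tape measure lying flat, 58 mm wide, 18 mm high; origin under its centre.
- pin_dish: Bystander: small white bowl, 68 mm wide, 28 mm high; origin under its centre.
Not all that is in view belongs to the job. There is more than one size of the cap; the job needs the middle-sized.

How it is judged:
On the way, in this order (a step that is already met when the one before it is completed fails the run):
1. the cap is locked in the neck (z of cap in the frame of neck between -0.0255 and -0.0205 m and angle between the x axis of cap and the y axis of neck, either way round below 0.17 rad and angle between cap's own z axis and vertical below 0.12 rad), for 0.2 s.
2. the stop knob is pulled out to its stop (value of joint stop_knob above 0.0115 m), for 0.1 s.
At the end, for the whole second after the job is handed in: The cap is locked: upright (within 0.12 rad) and centred (4 mm) in the neck, its lugs along the neck's y axis (within 0.17 rad) and sprung up into the notches (origin 20.5 to 25.5 mm below the rim), at rest; the stop knob stays at least 11.5 mm out of its 14 mm (all of step 1 and horizontal distance between cap and neck below 0.004 m and value of joint stop_knob above 0.0115 m and linear speed of cap below 0.01 m/s); the robot touches nothing.
It fails at once if the thread cone is moved (distance of spool from where it was at the start of the episode above 0.025 m).
It fails at once if the tape roll is moved (distance of tape_roll from where it was at the start of the episode above 0.025 m).
It fails at once if the pin dish is moved (distance of pin_dish from where it was at the start of the episode above 0.025 m).
It also fails if it takes over 58 s, if anything falls off the work surface, if the arm or the gripper's body presses on something with over 40 N, if the wrist force passes 120 N, or if a joint passes its speed limit or range.

## Working session

There is one attempt and no reset: what is moved stays moved. The work goes in short steps, each a Python script; the robot and the scene stay as the last script left them, time stands still between calls to the robot, and variables do not carry over. Pictures are saved under pics/ and viewed, at most 10 in all, crops included, and the job is handed in when it is done.

```bash
ls; mkdir -p pics; python3 - <<'E'
from station import bot,capture
import cv2,numpy as np
for n in("side","top"):
    c=capture(n); cv2.imwrite(f"pics/{n}0.png",c["frame"][:,:,::-1])
    R=cv2.Rodrigues(np.array(c["rvec"]))[0]; print(n,c["fx"],c["cx"],c["cy"],(-R.T@np.array(c["tvec"]).ravel()).round(3),R.round(2).tolist())
print(bot.read_clock(),bot.read_eef_rot(),bot.read_gripper_width())
E
```

```text
pics
side 454.39627244468375 320.7949145214647 199.63637994461126 [ 0.26  -0.564  0.769] [[0.9, -0.43, 0.02], [-0.28, -0.62, -0.73], [0.33, 0.65, -0.68]]
top 423.1362260454691 312.2779174460912 205.27489973837802 [0.445 0.045 1.232] [[-0.01, -1.0, -0.01], [-1.0, 0.01, -0.1], [0.1, 0.0, -1.0]]
0.1 [-3.13975164e+00 -1.48030373e-04  2.73381172e+00] 0.09516921436828366
```

View pics/top0.png

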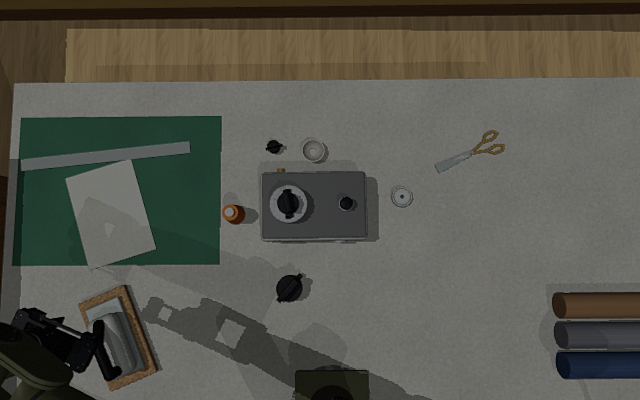

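View pics/side0.png

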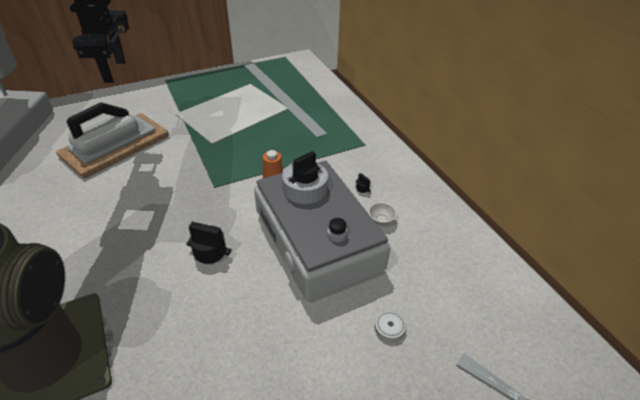

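Candidates for the cap in the top view are small (274,147) on the table, (289,203) on the neck, and large (289,288) on the table. The one on the neck fits the description (loose on its neck). I'll confirm this by size in an enlarged crop, next to the measurements.

```bash
cat > h.py <<'E'
import cv2,numpy as np
from station import bot,capture
def ray(c,u,v):
    R=cv2.Rodrigues(np.array(c["rvec"]))[0]; o=-R.T@np.array(c["tvec"]).ravel()
    return o,R.T@np.array([(u-c["cx"])/c["fx"],(v-c["cy"])/c["fy"],1])
def onz(c,u,v,z):
    o,d=ray(c,u,v); return o+d*(z-o[2])/d[2]
def blobs(c,mask,roi,z,amin=60):
    x0,y0,x1,y1=roi; m=np.zeros_like(mask); m[y0:y1,x0:x1]=mask[y0:y1,x0:x1]
    out=[]
    for k in cv2.findContours(m,cv2.RETR_EXTERNAL,cv2.CHAIN_APPROX_NONE)[0]:
        if cv2.contourArea(k)<amin: continue
        p=np.array([onz(c,*q,z)[:2] for q in k[:,0].astype(float)],np.float32)
        out.append((cv2.contourArea(k),k,p))
    return sorted(out,key=lambda t:-t[0])
E
python3 - <<'E'
from h import *
c=capture("top"); f=c["frame"]; g=f.max(axis=2)
cv2.imwrite("pics/crop1.png",cv2.convertScaleAbs(cv2.resize(f[130:310,215:395],None,fx=3.3,fy=3.3,interpolation=cv2.INTER_CUBIC)[:,:,::-1],alpha=1.7))
black=((g<48)*255).astype(np.uint8)
for nm,roi,z in(("small",(262,135,290,157),.03),("neckcap",(270,182,312,226),.18),("large",(270,268,310,308),.05),("knob",(333,192,362,215),.144)):
    for a,k,p in blobs(c,black,roi,z)[:2]: print(nm,a,cv2.boundingRect(k),[np.round(q,4) for q in cv2.minAreaRect(p)])
hsv=cv2.cvtColor(f,cv2.COLOR_RGB2HSV)
# station grey top: darker than the table, brighter than black
st=((g>=60)&(g<112)*1>0).astype(np.uint8)*255
print("grey levels",[int(g[y,x]) for x,y in((325,230),(325,185),(345,235),(245,230),(375,150),(372,215),(275,205))])
E
```

```text
small 131.0 (266, 140, 17, 14) [array([0.7358, 0.1614]), array([0.0396, 0.0364]), np.float64(55.3562)]
neckcap 404.0 (277, 189, 22, 30) [array([0.5551, 0.1109]), array([0.0671, 0.053 ]), np.float64(37.5077)]
neckcap 166.0 (287, 188, 25, 36) [array([0.5404, 0.074 ]), array([0.0486, 0.0935]), np.float64(69.3892)]
large 568.0 (276, 273, 27, 30) [array([0.335 , 0.1156]), array([0.074 , 0.0746]), np.float64(4.1883)]
knob 168.5 (340, 196, 18, 16) [array([ 0.556 , -0.0425]), array([0.0435, 0.0339]), np.float64(59.4864)]
grey levels [62, 60, 60, 113, 115, 72, 110]
```

View pics/crop1.png

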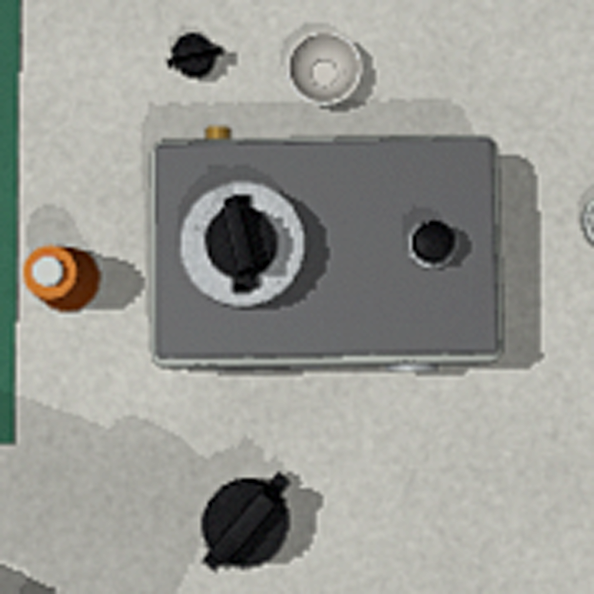

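The crop shows the neck cap (240,243 in the crop), with a plug about 21 px or 53 mm across. It is the middle size, between the small one at (195,55) and the large one at (246,522). I still need the bar, lug and slot directions, so I'll enlarge both views.

```bash
python3 - <<'E'
from h import *
def en(f,r,s):
    x0,y0,x1,y1=r; a=cv2.resize(f[y0:y1,x0:x1],(400,400),interpolation=cv2.INTER_CUBIC)[:,:,::-1]
    return (255*(a/255.)**.45).astype(np.uint8)
t=capture("top");s=capture("side")
cv2.imwrite("pics/crop2.png",np.hstack([en(t["frame"],(264,180,314,230),8),en(s["frame"],(275,145,335,205),6)]))
# station top outline: mid-grey flat region
for n,c,seed in(("top",t,(325,230)),("side",s,(290,230))):
    f=c["frame"]; m=np.zeros((402,642),np.uint8)
    cv2.floodFill(f.copy(),m,seed,0,(6,)*3,(6,)*3,8|cv2.FLOODFILL_FIXED_RANGE|cv2.FLOODFILL_MASK_ONLY|(255<<8))
    k=max(cv2.findContours(cv2.morphologyEx(m[1:-1,1:-1],cv2.MORPH_CLOSE,np.ones((3,3))),cv2.RETR_EXTERNAL,cv2.CHAIN_APPROX_NONE)[0],key=cv2.contourArea)
    p=np.array([onz(c,*q,.11)[:2] for q in k[:,0].astype(float)],np.float32)
    print(n,cv2.boundingRect(k),cv2.minAreaRect(p))
f=t["frame"]; x,y,w,h=264,180,50,50
sub=f.max(2); m=np.zeros_like(sub); m[180:230,264:314]=(sub[180:230,264:314]>85)*255
k=max(cv2.findContours(m,cv2.RETR_EXTERNAL,cv2.CHAIN_APPROX_NONE)[0],key=cv2.contourArea)
h=cv2.convexHull(k)
p=np.array([onz(t,*q,.148)[:2] for q in h[:,0].astype(float)],np.float32); print("neck",cv2.fitEllipse(p))
for n,c,roi in(("top",t,(333,190,362,216)),("side",s,(325,215,350,236))):
    g=c["frame"].max(2); b=((g<40)*255).astype(np.uint8); 
    for a,k,p in blobs(c,b,roi,.144,20)[:2]: print(n,"knob",cv2.boundingRect(k),cv2.minEnclosingCircle(p))
E
```

```text
top (262, 171, 103, 68) ((0.5589936971664429, 0.04908016324043274), (0.17806841433048248, 0.27105385065078735), 0.41137397289276123)
side (259, 174, 128, 93) ((0.5617288947105408, 0.0438925176858902), (0.17381791770458221, 0.2667934000492096), 0.5164197087287903)
neck ((0.5575527548789978, 0.11321314424276352), (0.09537650644779205, 0.09594295918941498), 83.58209991455078)
top knob (340, 197, 17, 13) ((0.5561461448669434, -0.04222387820482254), 0.021698731929063797)
side knob (330, 219, 16, 15) ((0.556103527545929, -0.04776869714260101), 0.019503606483340263)
```

View pics/crop2.png

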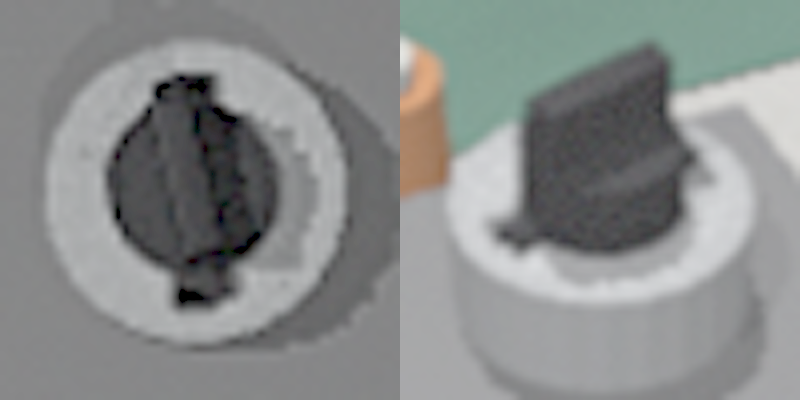

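```bash
python3 - <<'E'
from h import *
t=capture("top");s=capture("side")
def en(c,x0,y0,n):
    a=c["frame"][y0:y0+n,x0:x0+n,::-1].astype(float)/255
    return cv2.resize((255*np.clip(a/.5,0,1)**.5).astype(np.uint8),(400,400),interpolation=cv2.INTER_NEAREST)
cv2.imwrite("pics/crop3.png",np.hstack([en(t,270,186,36),en(s,283,150,46)]))
g=t["frame"].max(2)
for y in range(187,220): print(y,' '.join(f"{v:3d}" for v in g[y,275:304]))
E
```

```text
187  56  52  53  61  71  86 102 101  99  95 102 121 113 109 109 114 111 109 106 110 114  98  75  57  48  51  63  63  61
188  53  58  75  97 111  98  96 101 101  97  97 111 108 106 105 108 109 115 107 111 110 110 107  89  58  29  56  60  64
189  60  89 114 113 110 103  96 106 100  89  46  12  22  20  18  32  78 112 109 114 109 106 104 110 108  60  30  35  60
190  87 112 110 111 105  95  98  94  38   3   8  13   6   0   0  17  71 112 110 112 114 108 104 109 112 110  73  35  26
191 113 107 108 113  96 104 104  97   4  11  14  15   5   6   1  21  68 109 116 109 112 110 107 112 108 108 105  73  33
192 111 107 109 111 100 107 117  89  20   8  17  16  10  10   8  19  70 117 121 115 115 110 113 110 104 105 109 109  77
193 111 111 107 104 109 107 103  18  26  21  20  19  10   4   4   0   7  54 107 108 107 116 114 108 107 105 111 114 108
194 112 114  97 100 105 105  44   3  26  21  22  19  17   1   9   8   4   2  14  39  67 112 106 114 115 109 112 109 107
195 107 107 105 114  98  45   8  10  23  22  21  21  15   1  10   7   5   4   6  15  41  69  82 117 103 105 112 105 108
196 111 105 104  99 
[... 2159 characters left out ...]
 111 113 115 123 120 102  51  18  18  15  22  21   9  22  49  90 125 113 113 114 109 113 115 119  98
215 109 107 110 113 109 109 113 113 115 115  61  18  24  24  18  21  16  20  45  83 120 111 111 111  92 108 112 105  61
216 107 112 113 113 108 112 109 111 118 109  57   0   4   0  12  18  12  13  41  90 114 116 108 107 108 109 101  61  31
217  89 113 113 110 107 110 112 110 117 109  54   0   0   0   3  11  30  61  78 116 110 113 110 115 114 100  60  30  35
218  64  90 109 108 109 110 111 111 110 111  71  31  36  37  37  41  80 124 122 115 105 107 109 108 101  62  30  34  36
219  62  60  69  92 106 115 112 111 110 112 115  92  94  96  97 102 118 116 115 114 109 110 100  63  47  33  36  38  37
```

View pics/crop3.png

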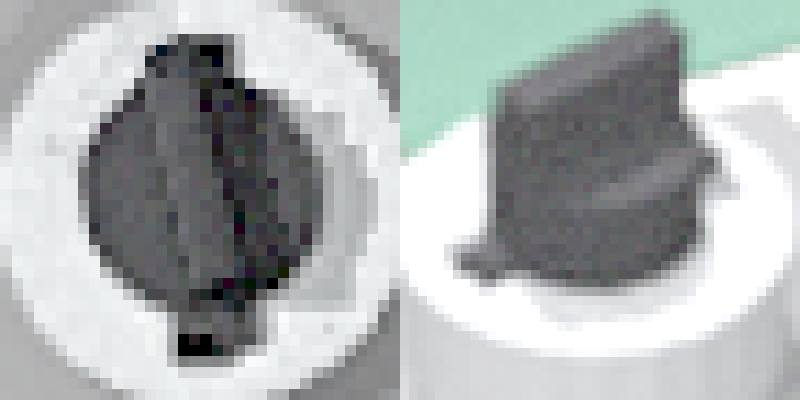

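The enlarged crop shows black slot remnants at top-view pixels (289,190) and (287,217), which put the slots along world x. The lugs partly cover them, and both bar edges slope at about 0.245 rad, so cap yaw ≈ +0.245. The neck diameter came out at 95.6 mm against 96 mm, which is fine. I'll start moving now.

```bash
cat >> h.py <<'E'
N=np.array([.5578,.1132,.148]); YS=.008; PI=np.pi
def ori(capyaw): return [PI,0,capyaw+PI]      # closing axis square to the bar
def st(tag=""):
    print(tag,"t",round(bot.read_clock(),2),"tcp",np.round(bot.read_tcp_pos(),4),"yaw",round(bot.read_eef_rot()[2]%(2*PI)-PI,3),
      "F",np.round(bot.read_contact_force(),1),"M",np.round(bot.read_ft_torque(),2),"w",round(bot.read_gripper_width(),4),"g",round(bot.read_grasp_force(),1))
E
python3 - <<'E'
from h import *
t=capture("top")
print("plug",onz(t,287.7,202.5,.174),"bar top",onz(t,287.3,202,.198))
for a in(.25,-1.57): print(bot.solve_ik([*N[:2],.2],ori(a)))
bot.reach([*N[:2],.25],ori(.25)); st("above")
bot.move_l([*N[:2],.177],v=.1); st("down")
bot.move_gripper(0.03); st("near")
bot.move_gripper(0.0); st("grip")
E
```

```text
plug [0.55711194 0.11163306 0.174     ] bar top [0.55582266 0.11110158 0.198     ]
[ 0.10590911 -0.04432948  1.84841904  0.          1.3375031  -1.71488721]
[ 1.05909114e-01 -4.43294812e-02  1.84841904e+00 -4.44089210e-16
  1.33750310e+00  1.05112788e-01]
above t 2.45 tcp [0.5577 0.1138 0.25  ] yaw 0.251 F [ 1.2 -0.   0.7] M [0.08 0.04 0.05] w 0.0954 g 0.0
down t 3.33 tcp [0.5583 0.1133 0.1778] yaw 0.25 F [-0.2  0.2 -0.1] M [ 0.02  0.   -0.04] w 0.0948 g 0.0
near t 4.49 tcp [0.5578 0.1132 0.177 ] yaw 0.25 F [ 0.7 -0.2  0.5] M [0.07 0.03 0.02] w 0.0301 g 0.0
grip t 4.92 tcp [0.558  0.1127 0.177 ] yaw 0.25 F [ 0.7 -2.4 -1.4] M [-0.42 -0.12 -0.03] w 0.0136 g 29.9
```

```bash
sed -i 's/^N=.*/N=np.array([.5575,.1124,.148])/;s/^N=\(.*\); YS/&/' h.py; sed -i '/^N=/a YS=.008; PI=np.pi' h.py
python3 - <<'E'
from h import *
bot.move_l([*N[:2],.177],v=.02); st("shift")
bot.move_l([*N[:2],.1769],v=.0005,orientation=ori(.12)); st("r.12")
bot.move_l([*N[:2],.177],v=.0005,orientation=ori(YS)); st("r0")
for z in(.174,.171):
    bot.move_l([*N[:2],z],v=.02); st(f"z{z}")
    if bot.read_contact_force()[2]>15: break
E
```

```text
shift t 5.17 tcp [0.5578 0.1124 0.1771] yaw 0.25 F [ 1.4 -0.8 -0.3] M [-0.04 -0.29 -0.04] w 0.0139 g 29.9
r.12 t 5.45 tcp [0.5576 0.1124 0.1769] yaw 0.123 F [ 1.8 -0.5 -0.7] M [-0.16 -0.26 -0.06] w 0.0137 g 29.9
r0 t 5.71 tcp [0.5575 0.1124 0.1768] yaw 0.012 F [ 0.4 -1.3 -1. ] M [-0.31 -0.38 -0.  ] w 0.0137 g 29.9
z0.174 t 6.01 tcp [0.5576 0.1124 0.1741] yaw 0.009 F [ 2.3 -1.1 -0.9] M [-0.28 -0.34  0.  ] w 0.0142 g 29.9
z0.171 t 6.31 tcp [0.5577 0.1124 0.1714] yaw 0.008 F [ 0.1 -2.8  3.1] M [-0.29 -0.13  0.09] w 0.0137 g 30.0
```

```bash
python3 - <<'E'
from h import *
for z in(.167,.163,.160):
    bot.move_l([*N[:2],z],v=.02); st(f"z{z}")
    if bot.read_contact_force()[2]>22: break
else:
    for a in(-.2,-.4,-.8,-1.2,YS-PI/2):
        bot.move_l([*N[:2],.160+.0001*(a%.3>.1)],v=.0002,orientation=ori(a)); st(f"a{a:.2f}")
        if abs(bot.read_ft_torque()[2])>2: break
E
```

```text
z0.167 t 6.66 tcp [0.5577 0.1123 0.1672] yaw 0.008 F [ 1.4 -2.2  3.9] M [-0.37 -0.06  0.02] w 0.0138 g 30.0
z0.163 t 7.01 tcp [0.5578 0.1123 0.1636] yaw 0.008 F [ 0.5 -3.2  5.2] M [-0.45  0.08  0.06] w 0.014 g 30.0
z0.16 t 7.31 tcp [0.5578 0.1123 0.1609] yaw 0.008 F [ 0.  -3.   6.2] M [-0.56  0.19  0.01] w 0.0139 g 30.0
a-0.20 t 7.67 tcp [0.5582 0.1125 0.1612] yaw -0.2 F [ 0.3 -2.5  7.5] M [-0.34  0.01 -0.08] w 0.0137 g 30.0
a-0.40 t 8.02 tcp [0.5582 0.1125 0.1614] yaw -0.4 F [-0.  -2.3  7.4] M [-0.37  0.08 -0.05] w 0.0136 g 30.0
a-0.80 t 8.57 tcp [0.5582 0.1126 0.1613] yaw -0.8 F [-0.2 -2.5  6.9] M [-0.38  0.08 -0.02] w 0.0139 g 30.0
a-1.20 t 9.12 tcp [0.5583 0.1126 0.1614] yaw -1.2 F [-0.4 -2.4  7.6] M [-0.41  0.04 -0.09] w 0.0136 g 30.0
a-1.56 t 9.63 tcp [0.5583 0.1125 0.1615] yaw -1.563 F [ 1.2 -2.   7. ] M [-0.47  0.06 -0.14] w 0.014 g 30.0
```

```bash
python3 - <<'E'
from h import *
for z in(.164,.166,.168):
    bot.move_l([*N[:2],z],v=.02); st(f"z{z}")
bot.move_gripper(.04); st("open")
bot.move_l([*N[:2],.26],v=.12); bot.reach([.45,-.15,.30],ori(YS-PI/2)); st("away")
t=capture("top");s=capture("side")
def en(c,x0,y0,n):
    a=c["frame"][y0:y0+n,x0:x0+n,::-1].astype(float)/255
    return cv2.resize((255*np.clip(a/.5,0,1)**.5).astype(np.uint8),(400,400),interpolation=cv2.INTER_NEAREST)
cv2.imwrite("pics/crop4.png",np.hstack([en(t,264,180,50),en(s,275,145,60)]))
E
```

```text
z0.164 t 9.97 tcp [0.5583 0.1125 0.1653] yaw -1.563 F [ 0.3 -3.3  5.9] M [-0.46 -0.03 -0.02] w 0.0136 g 30.0
z0.166 t 10.22 tcp [0.5582 0.1124 0.166 ] yaw -1.563 F [ 5.4 -2.3  0.8] M [-0.37 -0.85 -0.06] w 0.0137 g 30.0
z0.168 t 10.47 tcp [0.5581 0.1124 0.1661] yaw -1.563 F [ 9.  -0.6 -5.8] M [-0.23 -1.67 -0.04] w 0.014 g 30.0
open t 11.15 tcp [0.5575 0.1125 0.1681] yaw -1.563 F [0.6 0.4 0.4] M [-0.16  0.07 -0.01] w 0.0401 g 0.0
away t 13.18 tcp [ 0.4502 -0.1494  0.2995] yaw -1.562 F [0.8 1.2 0.2] M [-0.03  0.06  0.02] w 0.0398 g 0.0
```

View pics/crop4.png

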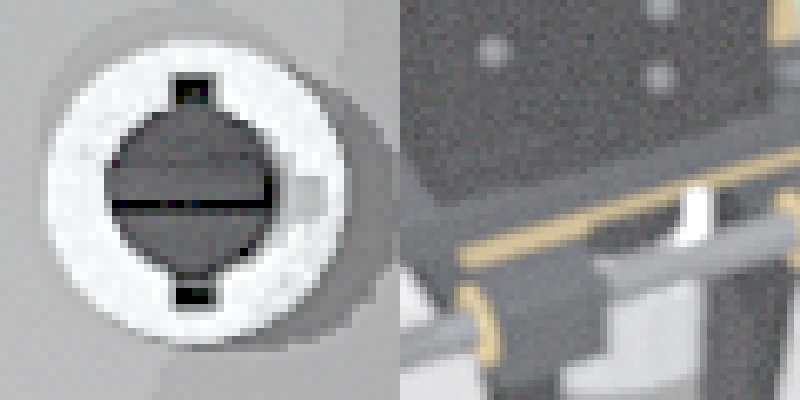

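The cap is locked. Its bar lies along y in the top crop (row 205), both slots are open at (195,90) and (195,293), and the upward pull was blocked at exactly −23 mm. Next is the knob.

```bash
python3 - <<'E'
from h import *
K=[N[0]+.0012,N[1]-.150]
bot.reach([*K,.24],ori(YS-PI/2)); bot.move_gripper(.06)
bot.move_l([*K,.1265],v=.08); st("down")
bot.move_gripper(.0); st("grip")
w=bot.read_gripper_width()
if .03<w<.037:
    for z in(.131,.136,.1405,.142):
        bot.move_l([*K,z],v=.02); st(f"z{z}")
E
```

```text
down t 16.14 tcp [ 0.5591 -0.0377  0.1272] yaw -1.563 F [ 0.4 -0.4  0.6] M [-0.11  0.05 -0.02] w 0.0596 g 0.0
grip t 16.71 tcp [ 0.5598 -0.0376  0.1268] yaw -1.563 F [ 4.6  0.  -2.2] M [-0.04 -0.79 -0.06] w 0.033 g 30.0
z0.131 t 17.08 tcp [ 0.5598 -0.0376  0.1309] yaw -1.563 F [ 6.8  1.3 -3.1] M [-0.11 -0.97  0.04] w 0.0331 g 30.0
z0.136 t 17.48 tcp [ 0.5598 -0.0376  0.1358] yaw -1.563 F [ 6.4  0.3 -4.4] M [-0.13 -0.99  0.01] w 0.0331 g 30.0
z0.1405 t 17.86 tcp [ 0.5597 -0.0376  0.1401] yaw -1.563 F [ 6.3  0.4 -4.8] M [-0.09 -1.07  0.03] w 0.0332 g 30.0
z0.142 t 18.11 tcp [ 0.5597 -0.0376  0.1409] yaw -1.563 F [ 9.2  0.3 -8.9] M [-0.17 -1.34  0.07] w 0.0329 g 30.0
```

The TCP rose 14.1 mm and then met the stop. I'll release, clear the arm and check.

```bash
python3 - <<'E'
from h import *
p=bot.read_tcp_pos(); p=[p[0],p[1],.1412]
bot.move_l(p,v=.02); bot.move_gripper(.07); st("open")
bot.move_l([p[0],p[1],.28],v=.12); bot.reach([.25,-.45,.35],ori(-1.9)); st("away")
t=capture("top");s=capture("side")
def en(c,x0,y0,n):
    a=c["frame"][y0:y0+n,x0:x0+n,::-1].astype(float)/255
    return cv2.resize((255*np.clip(a/.6,0,1)**.6).astype(np.uint8),(400,400),interpolation=cv2.INTER_CUBIC)
cv2.imwrite("pics/crop5.png",np.hstack([en(t,215,130,200),en(s,250,145,140)]))
E
```

```text
open t 19.17 tcp [ 0.5597 -0.0376  0.1412] yaw -1.563 F [1.1 0.1 0.8] M [-0.06  0.04 -0.02] w 0.0701 g 0.0
away t 22.36 tcp [ 0.2506 -0.4496  0.3498] yaw -1.899 F [-0.1  0.3 -0.2] M [-0.06  0.1   0.02] w 0.0698 g 0.0
```

View pics/crop5.png

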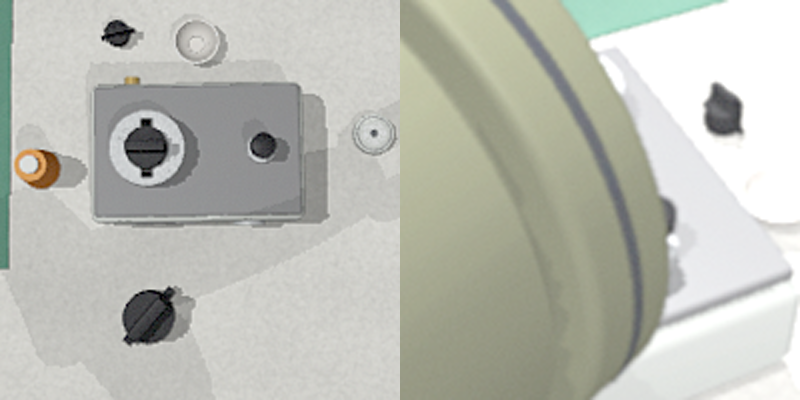

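The top view shows the cap locked and the bystanders in place, but the arm hides the knob in the side view. I'll move back to the start pose and measure the knob there.

```bash
python3 - <<'E'
from h import *
bot.reach([.35,-.2,.35],ori(-1.57)); bot.reach([.35,.3,.38],ori(-1.2))
bot.movej([1.08,.124,1.65,0,1.367,-.083]); st("home")
s=capture("side"); g=s["frame"].max(2)
for a,k,p in blobs(s,((g<40)*255).astype(np.uint8),(322,205,352,240),.144,20): print(a,cv2.boundingRect(k))
a=s["frame"][145:285,250:390,::-1].astype(float)/255
cv2.imwrite("pics/crop6.png",cv2.resize((255*np.clip(a/.8,0,1)**.6).astype(np.uint8),(560,560),interpolation=cv2.INTER_CUBIC))
E
```

```text
home t 26.65 tcp [0.2592 0.5967 0.2161] yaw -0.409 F [0.  0.2 0.3] M [ 0.03 -0.   -0.05] w 0.0699 g 0.0
177.5 (330, 214, 16, 15)
```

View pics/crop6.png

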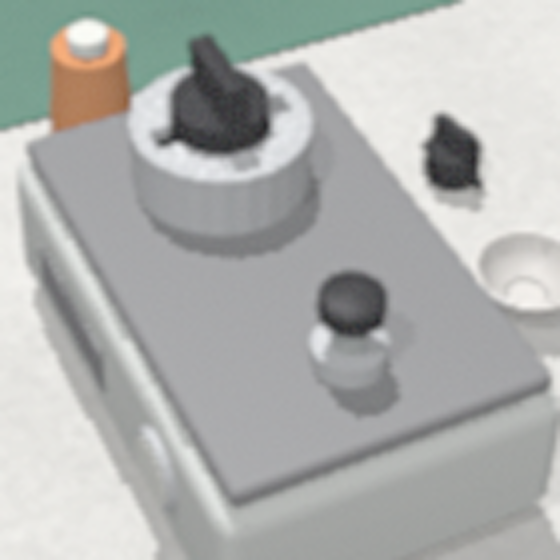

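The knob head rose from row 219 to 214. That is 5 px against about 5.3 px expected for 14 mm, and the cap is still down and locked.

```bash
python3 -c "
from station import bot
print(bot.job_done())"
```

```text
the job is handed in; nothing more can be done
None
```

I locked the middle-sized cap in the neck, pulled the stop knob up to its stop, left the cone, tape roll and dish untouched, and handed the job in at about 27 s; no verdict came back.

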